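Clear, fill and cover the turner's packing crate

ROBOT

A 6-joint arm with a two-finger parallel gripper is mounted at the origin on the work surface. World frame = base frame: x ahead of the robot, y to its left, z up, the work surface at z = 0. Lengths are in m, angles in rad, forces in N, time in s.
With the tool pointing down it reaches from about 0.35 to 0.8 m from the base axis. Payload 7.3 kg.
Tool frame: the origin (TCP) lies midway between the tips of the shut fingers; the grasp point (between the pads) lies 19 mm behind it; z points along the fingers, y is the line along which they close (so a half turn about z gives the same grasp; the last joint's range is limited). The gripper opens to 85 mm and grips with 20 to 120 N. Pads are 22 mm wide; open, the fingers measure 114 mm over their backs; the gripper's body (76 mm by 85 mm) begins 54 mm behind the grasp point. The pads swing forward as they close: fully open they stand 13 mm farther back than shut.
Start: joints at [1.168, 0.342, 1.524, -0, 1.275, -0.146], TCP at [0.133, 0.508, 0.231] pointing down, gripper open.
Joint ranges: [-2.53, 2.53], [-0.77, 2.02], [0.04, 2.7], [-1, 4.14], [0.28, 2.66], [-3.11, 3.11]. Speed limits (rad/s): [2.57, 2.57, 3.14, 3.14, 3.14, 3.14].

INTERFACE

Orientations are given as a unit quaternion [x, y, z, w].
In Python, from station import arm gives the robot as it stands.
- The arm moves only by the tool arm_command, never from a script. Its argument "steps" is a list that holds one entry, the list of rows, each a list of 4 numbers: the shift along the world's x, y, z in mm, then the turn about the world's z in rad. A call has 1 to 20 rows; each row is the pose to reach, as a shift and turn from the pose commanded when the call began; what a row does not reach only later rows make up. A row lasts 1/10 s, in which the tool goes at most 50 mm and 8.59 degrees, less where a joint would pass 70% of its speed; a pose out of reach is approached as far as the arm can. A call with a gripper value outside its range is refused whole. "gripper" is the finger opening in mm, from 0 to 85.4, set as the call begins (left out, the last holds). The fingers move at their own pace and stop on an object; "force" is the grip in N (left out, the last holds). Time passes only in rows, so rows that repeat a pose let the fingers close. It gives the time, the measured TCP pose, the force, the opening and the grip force at its end, in the units of the state.
- arm.sense(): the state, without advancing time (a new reading comes with each control period).
- arm.read_camera(name): name is "side" or "top" or "wrist"; returns the picture (420x560x3 uint8, red, green, blue); there is no depth.
- arm.camera_model(name): a dict with "fx", "fy", "cx", "cy" (pixels), "dist_coeffs" ([k1, k2, p1, p2, k3] as OpenCV has them; the pictures are not rectified), "extrinsics" (4x4, takes a point from world to camera coordinates). Camera axes: x right, y up, looking along -z (the intrinsics and any distortion apply to the point x, -y, -z); pixel columns grow to the right and rows downward; lengths in m; the calibration is good to about 2 mm. A picture is of the moment at which its call begins: read the wrist's pose just before it. camera_model takes no time and is no camera call; for the wrist camera it gives the pose at the moment of the call.
- arm.sign_off(): hands the job in; it is judged then, once.
The state is a dict: "clock": time; "joint_pos": joint angles; "qvel": joint speeds; "tau": joint torques, N m; "ee_pos": TCP position; "ee_rot": TCP orientation; "contact_force": force on the tool from outside, world axes, zero at the start; "torque": the same for the moment, N m; "opening": finger opening in m; "gripper_force": force on a finger pad.
Only numpy, scipy, OpenCV 4.12 (cv2) and the standard library are available. Lean on these libraries where they do the work, as an engineer would, in place of code of your own. Each camera call takes 0.05 s, during which the arm holds its last target. There are 200 camera calls.

TASK

First clear the packing crate: lay the gouge that was left across it in the free notches of the tool rest, and drop the scrap stubs that stand in its cells into the white pail. Then stand every turned jar from the bench upright on the floor of the crate, one to a cell, beside the jar already there. Last, put the cover on the crate so that it drops home and lies flat on the rim all round, and leave the other tools, the wax tin and the rest of the bench as they are.

Things in the scene. Friction and masses are not known exactly. Their poses are not given: they have to be found in the camera images.
- crate: Fixed open plywood crate, 238 (x) x 162 (y) mm outside, walls 8 thick, 116 high. Origin: centre of its underside; inner floor at z 8. Six square 70 mm cells, centres at x -76, 0, +76 and y -38, +38 mm; the 6 mm dividers between them end at z 55, far below the rim.
- cover: Loose plywood cover, 350 g, plate 242 (x) x 166 (y) x 9 mm; origin: centre of the plate's underside. Two battens below, 10 thick, 136 long in y, outer faces at x +-106, drop inside the crate's walls with 5 mm play each way. Grip on top: wooden bar along x, 124 x 26 wide, from 23 to 45 mm above the origin. Starts on its battens on the bench (origin z 10). Either way round fits.
- gouge: Turning gouge, 300 g, eight-sided wooden handle 220 mm long along its x and 28 mm across flats, then an 80 mm steel blade on the +x end. Origin: mid-length of the handle on its underside (the handle's axis is 14 mm above it). It starts lying on the crate's two long walls, across the middle.
- rest: Fixed wooden tool rest. Origin: centre of its underside; tools lie along its x on two notched bars (26 thick, at x -70 and +70). Notches 40 mm wide at y -35 and +35, floors at z 40, bar tops at z 62; between the bars it is open down to a base board at z 10. The +35 notches hold the skew chisel; the -35 notches are free for the gouge, either way round.
- skew: Bystander: a skew chisel like the gouge (handle 26 mm across, 220 mm long) lying in the y = +35 notches of the rest. Origin as for the gouge.
- pail: White plastic scrap pail, fixed, round, 160 mm across at the rim, 140 at the foot, 110 mm high, wall 3 mm, bottom 4 mm. Origin: centre of its underside. (Its thin wire bail hangs outside and is only for show.)
- stub1_mid (a point): Middle of a parted-off scrap stub, a plain wooden cylinder 38 mm across and 140 mm long, 130 g, dark ring at its foot; it starts standing upright in one of the crate's corner cells, its top sticking up over the rim. The point is half way along its axis, on the axis; its z is that axis. This one may be absent.
- stub2_mid (a point): Middle of a parted-off scrap stub, a plain wooden cylinder 38 mm across and 140 mm long, 130 g, dark ring at its foot; it starts standing upright in one of the crate's corner cells, its top sticking up over the rim. The point is half way along its axis, on the axis; its z is that axis. This one may be absent.
- jar1: Turned wooden lidded jar in one piece, 150 g, round: body 52 mm across and 58 mm high, then a knob 22 mm across up to 90 mm. Origin: centre of its underside, z up along its axis. Starts standing on the bench; may be absent.
- jar2: Turned wooden lidded jar in one piece, 150 g, round: body 52 mm across and 58 mm high, then a knob 22 mm across up to 90 mm. Origin: centre of its underside, z up along its axis. Starts standing on the bench; may be absent.
- jar3: Turned wooden lidded jar in one piece, 150 g, round: body 52 mm across and 58 mm high, then a knob 22 mm across up to 90 mm. Origin: centre of its underside, z up along its axis. Starts standing on the bench; may be absent.
- jar4: Turned wooden lidded jar in one piece, 150 g, round: body 52 mm across and 58 mm high, then a knob 22 mm across up to 90 mm. Origin: centre of its underside, z up along its axis. Starts standing on the bench; may be absent.
- jar5: Turned wooden lidded jar in one piece, 150 g, round: body 52 mm across and 58 mm high, then a knob 22 mm across up to 90 mm. Origin: centre of its underside, z up along its axis. Starts standing on the bench; may be absent.
- jar6: Turned wooden lidded jar in one piece, 150 g, round: body 52 mm across and 58 mm high, then a knob 22 mm across up to 90 mm. Origin: centre of its underside, z up along its axis. Always there: it already stands in a corner cell of the crate and may stay there.
- mallet: Bystander, not to be disturbed: carver's mallet 250 mm long, head 60 mm across. Origin: underside of the handle's butt end; the tool runs along +x.
- wax: Bystander, not to be disturbed: flat steel wax tin, 68 mm across, 50 high. Origin: centre of its underside.
- sander: Bystander, not to be disturbed: cork sanding block 110 x 60 x 28 mm. Origin: centre of its underside.
- caliper: Bystander, not to be disturbed: steel caliper 140 mm long, 6 to 10 mm thick. Origin: centre of its underside.
- blank: Bystander, not to be disturbed: wooden turning blank, upright cylinder 72 mm across, 75 high. Origin: centre of its underside.

How it is judged:
By the outcome, as a careful person would: the job done as asked, in the order asked, and still so for the second after the job is handed in, with the robot touching nothing.
Of jar1, jar2, jar3, jar4, jar5 only 3 to 5 are there at a start; the rules pass over those that are not, and their reading is None.
Of stub1, stub2 only 1 to 2 are there at a start; the rules pass over those that are not, and their reading is None.
At some moment in a run one of jar1, jar2, jar3, jar4, jar5, cover may be knocked a few centimetres aside while the robot is not near it.
It also fails if it takes over 210 s, if anything falls off the work surface, if the arm or the gripper's body presses on something with over 40 N, if the wrist force passes 120 N, or if a joint passes its speed limit or range.

## Working session

There is one attempt and no reset: what is moved stays moved. The work goes in short steps, Python scripts to look and compute and a tool call to move; the robot and the scene stay as the last step left them, time stands still between calls to the robot, and variables do not carry over. Pictures are saved under pics/ and viewed, at most 14 in all, crops included, and the job is handed in when it is done.

Besides the shell and the picture viewer there is one more tool, called after "Request:" by a JSON object that holds its "name" and its "arguments", one argument or row to a line. arm_command: Moves the arm, as the interface text tells. Its arguments: {"type":"object","properties":{"steps":{"type":"array","items":{"type":"array","items":{"type":"array","items":{"type":"number"}}}},"gripper":{"type":"number"},"force":{"type":"number"}},"required":["steps"]}

```bash
ls; mkdir -p pics; cat > h.py <<'E'
import numpy as np, cv2
from station import arm
def snap(n,f=None):
    m=arm.camera_model(n); im=arm.read_camera(n); im=cv2.cvtColor(np.asarray(im),cv2.COLOR_RGB2BGR)
    if f: cv2.imwrite('pics/'+f,im)
    return im,m
def K(m): return np.array([[m['fx'],0,m['cx']],[0,m['fy'],m['cy']],[0,0,1.]]),np.array(m['dist_coeffs'],float)
def ray(m,uv):
    k,d=K(m); p=cv2.undistortPoints(np.array(uv,float).reshape(-1,1,2),k,d).reshape(-1,2)
    E=np.array(m['extrinsics']); R=E[:3,:3]; o=-R.T@E[:3,3]
    c=np.c_[p[:,0],-p[:,1],-np.ones(len(p))]
    return o,c@R
def plane(m,uv,z):
    o,d=ray(m,uv); t=(z-o[2])/d[:,2]; return o+t[:,None]*d
def proj(m,P):
    k,d=K(m); E=np.array(m['extrinsics']); c=np.atleast_2d(P)@E[:3,:3].T+E[:3,3]
    c=c*[1,-1,-1]; return cv2.projectPoints(c,np.zeros(3),np.zeros(3),k,d)[0].reshape(-1,2)
E
python3 - <<'E'
from h import *
np.set_printoptions(precision=3,suppress=True)
for n in('top','side'):
    im,m=snap(n,n+'0.png'); E=np.array(m['extrinsics']); print(n,-E[:3,:3].T@E[:3,3],E[:3,:3],m['fx'])
print(arm.sense())
E
```

```text
pics
top [0.416 0.008 1.089] [[ 0.002 -1.     0.002]
 [ 0.992  0.003  0.127]
 [-0.127  0.002  0.992]] 408.450783875763
side [0.086 0.916 1.117] [[-0.892 -0.452  0.001]
 [ 0.32  -0.631  0.707]
 [-0.319  0.631  0.707]] 481.8817873539011
{'clock': 0.1, 'joint_pos': array([ 1.168,  0.343,  1.525,  0.   ,  1.275, -0.146]), 'qvel': array([ 0.   , -0.002, -0.001,  0.001,  0.001,  0.   ]), 'tau': array([  0.001, -43.444, -24.649,  -0.   ,   0.005,   0.   ]), 'ee_pos': array([0.133, 0.507, 0.231]), 'ee_rot': array([ 0.128,  0.992, -0.001, -0.   ]), 'contact_force': array([-0.324, -0.37 ,  0.347]), 'torque': array([-0.019, -0.001, -0.009]), 'gripper_force': 0.0, 'opening': 0.0855341932850583}
```

View pics/top0.png

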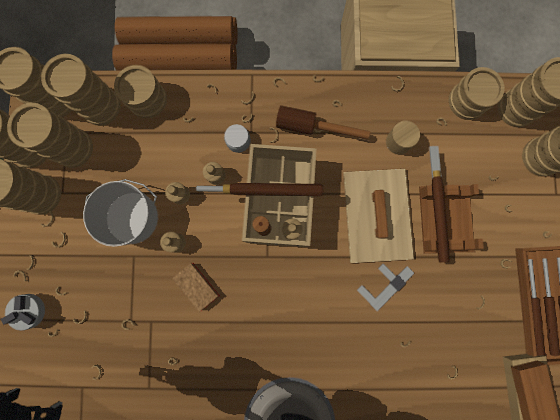

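View pics/side0.png

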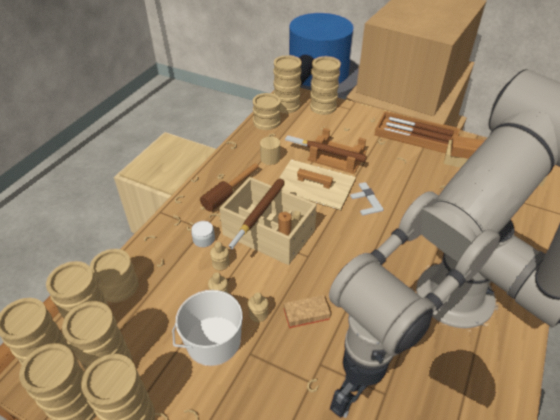

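The top view shows the crate around (280,195) with the gouge across it, and a stub at (261,224) and jar6 at (292,228). There are three jars at (212,172), (176,192) and (170,242). The pail is at (120,213), the cover at (380,215), and the rest at (448,218) with the skew at (441,205).

```bash
python3 - <<'E'
from h import *
im=cv2.imread('pics/top0.png')[130:320,150:350]
im2=cv2.imread('pics/top0.png')[130:320,335:490]
a=cv2.resize(im,None,fx=2.2,fy=2.2,interpolation=cv2.INTER_CUBIC);b=cv2.resize(im2,None,fx=2.2,fy=2.2,interpolation=cv2.INTER_CUBIC)
cv2.imwrite('pics/crop1.png',np.hstack([a,b]))
E
```

```text
(no output)
```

View pics/crop1.png

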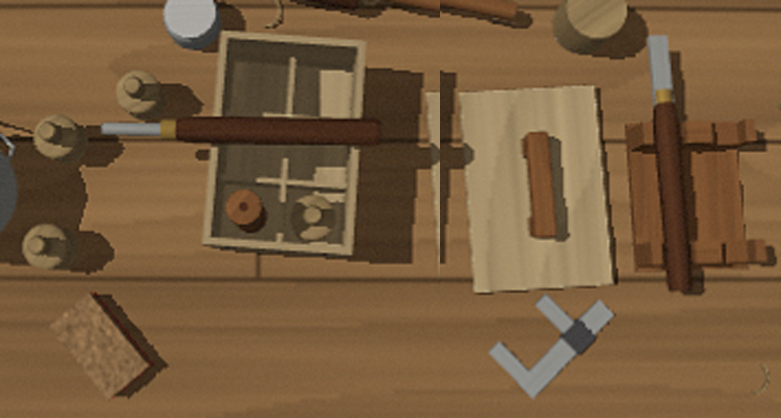

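The crop shows only one stub, three bench jars, and the free rest notches on the right (world -y) side at about crop x 725.

```bash
cat > meas0.py <<'E'
from h import *
np.set_printoptions(precision=1,suppress=True)
m=arm.camera_model('top')
A=lambda pts:[[150+x/2.2,130+y/2.2] for x,y in pts]
B=lambda pts:[[335+(x-440)/2.2,130+y/2.2] for x,y in pts]
def sh(n,uv,z): print(n,(plane(m,uv,z)*1000)[:,:2].tolist() if 0 else np.round(plane(m,uv,z)[:,:2]*1000,1).tolist())
c=plane(m,A([(220,32),(366,41),(353,256),(203,244)]),.116)[:,:2]*1000
sh('crate',A([(220,32),(366,41),(353,256),(203,244)]),.116); print(c.mean(0),[np.linalg.norm(c[i]-c[(i+1)%4]) for i in range(4)])
d=c[0]-c[3]+c[1]-c[2]; print('crate yaw',np.degrees(np.arctan2(d[1],d[0])))
sh('gouge butt,ferrule,blade',A([(380,131),(176,129),(102,129)]),.130)
sh('stub',A([(245,206)]),.148)
sh('jar6',A([(313,214)]),.098)
sh('jars',A([(136,86),(57,136),(41,242)]),.09)
cv=plane(m,B([(460,93),(597,86),(615,283),(473,292)]),.019)[:,:2]*1000; print('cover',cv,cv.mean(0))
sh('bar',B([(537,132),(543,238)]),.055)
sh('skew',B([(663,100),(680,290),(658,38)]),.053)
sh('restbars L/R top,bot',B([(628,128),(763,128),(637,246),(770,250)]),.062)
sh('pail',[(120,213)],.110)
E
python3 meas0.py
```

```text
crate [[695.4, 100.3], [685.5, -62.3], [447.2, -46.7], [459.6, 115.3]]
[571.9  26.6] [np.float64(162.98747733923432), np.float64(238.9005101228039), np.float64(162.53989005343888), np.float64(236.23155009515642)]
crate yaw -3.6872806260655167
gouge butt,ferrule,blade [[581.6, -75.8], [583.2, 145.1], [583.0, 225.5]]
stub [[498.2, 68.3]]
jar6 [[493.9, -3.8]]
jars [[639.6, 197.4], [581.9, 285.3], [462.3, 298.9]]
cover [[ 647.7 -143.1]
 [ 657.2 -311.1]
 [ 418.5 -324.5]
 [ 408.  -155. ]] [ 532.9 -233.4]
bar [[593.8, -227.6], [470.0, -231.4]]
skew [[633.1, -379.1], [410.3, -389.4], [708.5, -376.7]]
restbars L/R top,bot [[597.8, -332.9], [598.5, -493.4], [460.5, -338.1], [455.8, -493.4]]
pail [[526.2, 414.7]]
```

Request:
{"name": "arm_command", "arguments": {
  "steps": [
    [[450, -447, 0, -1.307], [450, -447, 0, -1.307], [450, -447, 0, -1.307], [450, -447, 0, -1.307], [450, -447, 0, -1.307], [450, -447, 0, -1.307], [450, -447, 0, -1.307], [450, -447, 0, -1.307], [450, -447, 0, -1.307], [450, -447, 0, -1.307], [450, -447, 0, -1.307], [450, -447, 0, -1.307], [450, -447, 0, -1.307], [450, -447, 0, -1.307], [450, -447, 0, -1.307], [450, -447, 0, -1.307], [450, -447, 0, -1.307], [450, -447, 0, -1.307]]
  ],
  "gripper": 60
}}

```text
clock: 1.9
ee_pos: [0.5828, 0.0618, 0.2317]
ee_rot: [0.704, 0.71, 0.0, 0.0]
contact_force: [-0.4, -0.1, -0.0]
opening: 0.0601
gripper_force: 0.0
```

```bash
python3 - <<'E'
from h import *
im,m=snap('wrist','w1.png'); print(arm.sense()['ee_pos'],arm.sense()['ee_rot'],proj(m,[[.5825,.06,.130],[.5825,.1,.130]]))
E
```

```text
[0.58290496 0.06168007 0.23167772] [7.04156581e-01 7.10044689e-01 1.61939905e-04 1.54308742e-04] [[279.56870659 213.93415038]
 [279.92164823 168.78224268]]
```

View pics/w1.png

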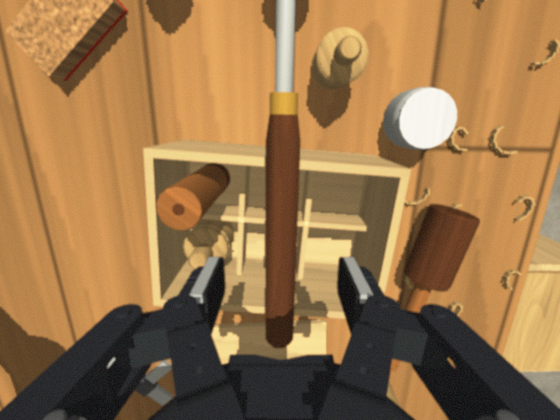

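Wrist view: the gouge axis is at column ~282, midway between the fingers (215/350). The cells' far side is clear and there is one stub at (180,205).

Request:
{"name": "arm_command", "arguments": {
  "steps": [
    [[0, 0, -50, 0], [0, 0, -90, 0], [0, 0, -110, 0], [0, 0, -118, 0], [0, 0, -122, 0], [0, 0, -122, 0], [0, 0, -122, 0]]
  ]
}}

```text
clock: 2.65
ee_pos: [0.5842, 0.0609, 0.1108]
ee_rot: [0.705, 0.71, 0.001, 0.001]
contact_force: [0.2, -0.5, 0.4]
opening: 0.0599
gripper_force: 0.0
```

Request:
{"name": "arm_command", "arguments": {
  "steps": [
    [[0, 0, 0, 0], [0, 0, 0, 0], [0, 0, 0, 0], [0, 0, 0, 0], [0, 0, 0, 0], [0, 0, 0, 0], [0, 0, 0, 0], [0, 0, 0, 0]]
  ],
  "gripper": 10,
  "force": 80
}}

```text
clock: 3.45
ee_pos: [0.5838, 0.0608, 0.1103]
ee_rot: [0.705, 0.71, 0.001, 0.001]
contact_force: [-1.8, 0.1, 5.9]
opening: 0.0272
gripper_force: 79.9
```

Request:
{"name": "arm_command", "arguments": {
  "steps": [
    [[0, 0, 5, 0], [0, 0, 15, 0], [0, 0, 40, 0], [0, 0, 80, 0], [0, 0, 110, 0], [0, 0, 130, 0], [0, 0, 130, 0], [0, 0, 130, 0]]
  ]
}}

```text
clock: 4.25
ee_pos: [0.5829, 0.0609, 0.2388]
ee_rot: [0.705, 0.71, -0.0, -0.0]
contact_force: [0.2, -0.2, -3.3]
opening: 0.0272
gripper_force: 79.1
```

```bash
python3 - <<'E'
from h import *
s=arm.sense(); print(s['ee_pos'],s['contact_force'],s['torque'])
im,m=snap('wrist','w2.png'); im,m=snap('side','s2.png')
E
```

```text
[0.58293991 0.06085031 0.2387881 ] [ 0.16655819 -0.1912162  -3.3109435 ] [ 0.11935152  0.02807477 -0.05391576]
```

View pics/w2.png

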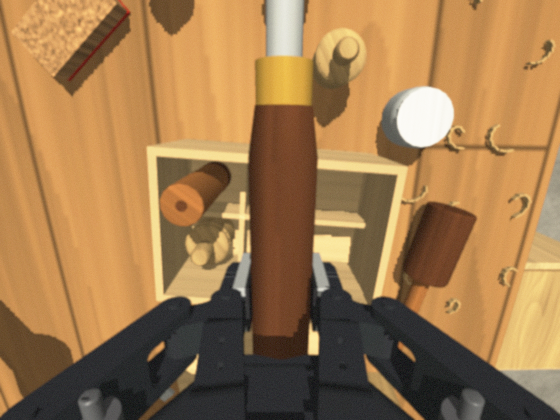

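Wrist view: the gouge is held straight, axis at column ~283, ferrule at (284,80), clear of the crate. Next I'll measure the rest precisely from the first top picture.

```bash
python3 - <<'E'
from h import *
im=cv2.imread('pics/top0.png')[140:270,410:490]
cv2.imwrite('pics/rest.png',cv2.resize(im,None,fx=4.5,fy=4.5,interpolation=cv2.INTER_CUBIC))
E
```

```text
(no output)
```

View pics/rest.png

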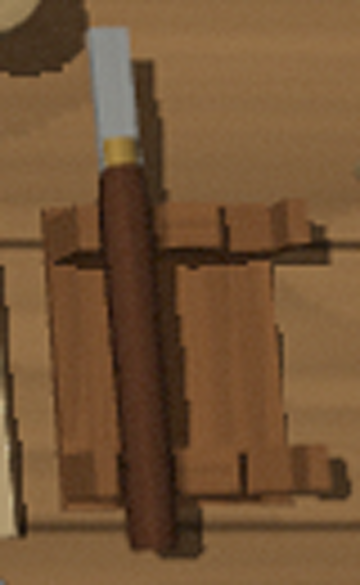

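The rest bars' tops run from about crop x 75–305 (front) and 95–328 (rear). The free notch's top edges are at about 222/289 and 240/312.

```bash
python3 - <<'E'
from h import *
m=arm.camera_model('top')
g=lambda p:np.round(plane(m,[[410+x/4.5,140+y/4.5] for x,y in p],.062)[:,:2]*1000,1)
print(g([(75,226),(305,222),(95,472),(328,470),(222,225),(289,222),(240,471),(312,470)]).tolist())
print(g([(190,225),(211.5,471),(255.5,225),(276,471)]).tolist())
m0=m
print(np.round(plane(m,[[410+x/4.5,140+y/4.5] for x,y in [(130,200),(150,520)]],.054)[:,:2]*1000,1))
E
```

```text
[[592.5, -348.8], [595.4, -482.5], [452.8, -354.5], [453.8, -487.8], [593.5, -434.0], [595.4, -473.1], [453.3, -437.2], [453.8, -478.6]]
[[593.4, -415.4], [453.3, -420.9], [593.5, -453.5], [453.2, -457.9]]
[[ 609.2 -384.3]
 [ 426.1 -387.7]]
```

Request:
{"name": "arm_command", "arguments": {
  "steps": [
    [[-33, -515, 0, -1.543], [-33, -515, 0, -1.543], [-33, -515, 0, -1.543], [-33, -515, 0, -1.543], [-33, -515, 0, -1.543], [-33, -515, 0, -1.543], [-33, -515, 0, -1.543], [-33, -515, 0, -1.543], [-33, -515, 0, -1.543], [-33, -515, 0, -1.543], [-33, -515, 0, -1.543], [-33, -515, 0, -1.543], [-33, -515, 0, -1.543], [-33, -515, 0, -1.543], [-33, -515, 0, -1.543], [-33, -515, 0, -1.543], [-33, -515, 0, -1.543], [-33, -515, 0, -1.543]]
  ]
}}

```text
clock: 6.15
ee_pos: [0.5505, -0.4538, 0.2396]
ee_rot: [1.0, 0.018, 0.0, 0.0]
contact_force: [-0.1, 0.9, -2.8]
opening: 0.027
gripper_force: 79.3
```

```bash
python3 - <<'E'
from h import *
s=arm.sense(); print(s['ee_pos'],s['ee_rot'],s['joint_pos'])
im,m=snap('wrist','w3.png')
c,sn=np.cos(np.radians(2)),np.sin(np.radians(2))
T=lambda x,y,z:[.5234+c*x-sn*y,-.4182+sn*x+c*y,z]
print(proj(m,[T(.07,-.015,.062),T(.07,-.055,.062),T(-.07,-.015,.062),T(-.07,-.055,.062),T(.07,.064,.062),T(.07,-.064,.062)]))
E
```

```text
[ 0.55052142 -0.45384186  0.23960304] [9.99843206e-01 1.77063250e-02 1.08771381e-04 1.95114852e-04] [-7.96673108e-01  7.11465981e-01  8.76989065e-01 -1.09621119e-04
  1.55270449e+00  7.38710677e-01]
[[261.23179231 152.4841753 ]
 [298.03764814 152.50632535]
 [263.46227028 267.82572554]
 [295.93044908 267.8387103 ]
 [188.73542679 152.5745488 ]
 [306.31561947 152.51758905]]
```

View pics/w3.png

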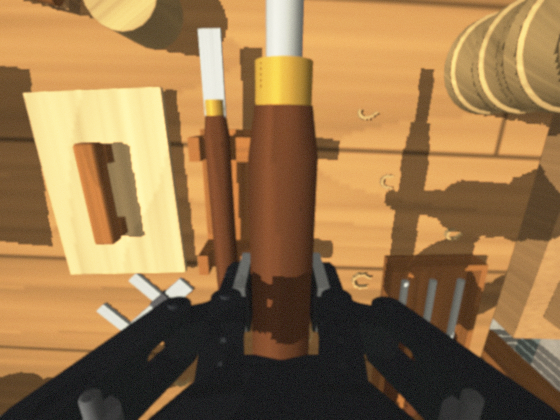

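Wrist view: the rest's left end is at column ~190, against 188.7 predicted, and the bar's row is ~150, so the alignment holds.

Request:
{"name": "arm_command", "arguments": {
  "steps": [
    [[0, 0, -40, 0], [0, 0, -80, 0], [0, 0, -120, 0], [0, 0, -150, 0], [0, 0, -165, 0], [0, 0, -175, 0], [0, 0, -182, 0], [0, 0, -189, 0], [0, 0, -195, 0], [0, 0, -200, 0], [0, 0, -203, 0], [0, 0, -203, 0], [0, 0, -203, 0]]
  ]
}}

```text
clock: 7.5
ee_pos: [0.5504, -0.4543, 0.0366]
ee_rot: [1.0, 0.017, 0.0, 0.0]
contact_force: [0.4, -0.2, -2.8]
opening: 0.027
gripper_force: 79.5
```

Request:
{"name": "arm_command", "arguments": {
  "steps": [
    [[0, 0, -1, 0], [0, 0, -2, 0], [0, 0, -2, 0]]
  ]
}}

```text
clock: 7.8
ee_pos: [0.5504, -0.4543, 0.0344]
ee_rot: [1.0, 0.017, 0.0, 0.0]
contact_force: [-0.5, 0.9, -2.5]
opening: 0.0273
gripper_force: 79.7
```

Request:
{"name": "arm_command", "arguments": {
  "steps": [
    [[0, 0, 0, 0], [0, 0, 0, 0], [0, 0, 0, 0], [0, 0, 0, 0], [0, 0, 15, 0], [0, 0, 30, 0], [0, 0, 60, 0], [0, 0, 100, 0], [0, 0, 150, 0], [0, 0, 190, 0]]
  ],
  "gripper": 44
}}

```text
clock: 8.8
ee_pos: [0.5506, -0.4545, 0.2296]
ee_rot: [1.0, 0.017, 0.002, 0.002]
contact_force: [1.3, -1.1, 0.6]
opening: 0.044
gripper_force: 0.0
```

```bash
python3 - <<'E'
from h import *
im,m=snap('wrist','w4.png');t,m=snap('top','t4.png')
cv2.imwrite('pics/c4.png',np.hstack([im,t][:1]+[cv2.resize(t[130:340,100:310],(240,240)).repeat(1,0)[:0]] if 0 else [cv2.resize(im,(400,300)),cv2.resize(t[120:270,140:340],(400,300))]))
E
```

```text
(no output)
```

View pics/c4.png

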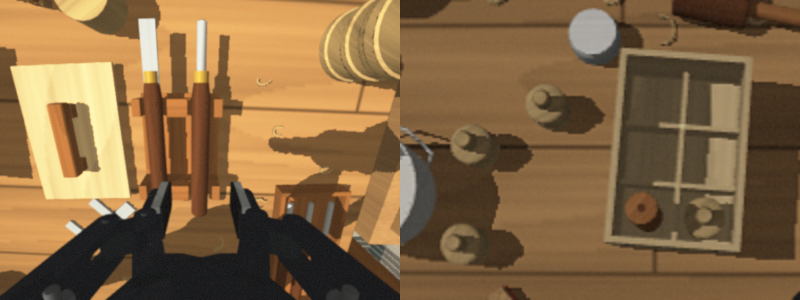

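The gouge lies in the rest parallel to the skew. In the top view the jars and the stub (261,224) are unmoved.

Request:
{"name": "arm_command", "arguments": {
  "steps": [
    [[-52, 522, 0, -0.1], [-52, 522, 0, -0.1], [-52, 522, 0, -0.1], [-52, 522, 0, -0.1], [-52, 522, 0, -0.1], [-52, 522, 0, -0.1], [-52, 522, 0, -0.1], [-52, 522, 0, -0.1], [-52, 522, 0, -0.1], [-52, 522, 0, -0.1], [-52, 522, 0, -0.1], [-52, 522, 0, -0.1], [-52, 522, 0, -0.1], [-52, 522, 0, -0.1], [-52, 522, 0, -0.1], [-52, 522, 0, -0.1], [-52, 522, 0, -0.1]]
  ],
  "gripper": 62
}}

```text
clock: 10.6
ee_pos: [0.4984, 0.0671, 0.2243]
ee_rot: [0.999, -0.033, -0.0, 0.0]
contact_force: [0.4, -0.7, 0.7]
opening: 0.0619
gripper_force: 0.0
```

```bash
python3 - <<'E'
from h import *
s=arm.sense(); print(s['ee_pos'],s['ee_rot'])
im,m=snap('wrist','w5.png')
hsv=cv2.cvtColor(im,cv2.COLOR_BGR2HSV); print(proj(m,[[.498,.068,.148],[.498,.068,.08]]))
E
```

```text
[0.49841791 0.06712269 0.22425756] [ 9.99448656e-01 -3.32019731e-02 -9.44768704e-05  6.03352801e-05]
[[280.21183364 222.57453506]
 [280.32076758 200.14765192]]
```

View pics/w5.png

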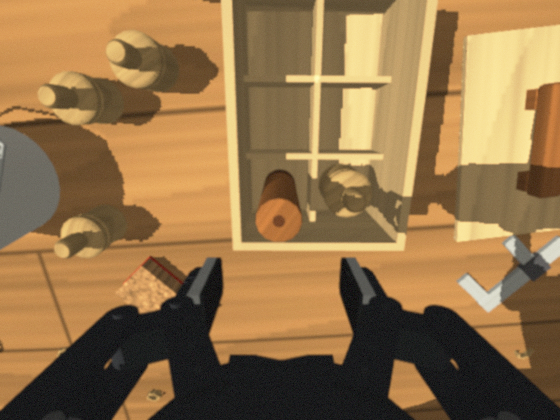

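Wrist view: the stub top is at (279,221), prediction (280,222), so the aim is right.

Request:
{"name": "arm_command", "arguments": {
  "steps": [
    [[0, 0, -40, 0], [0, 0, -75, 0], [0, 0, -95, 0], [0, 0, -105, 0], [0, 0, -105, 0], [0, 0, -105, 0]]
  ]
}}

```text
clock: 11.25
ee_pos: [0.4991, 0.0677, 0.1202]
ee_rot: [0.999, -0.033, 0.001, 0.0]
contact_force: [-0.1, 0.5, -0.2]
opening: 0.0622
gripper_force: 0.0
```

Request:
{"name": "arm_command", "arguments": {
  "steps": [
    [[0, 0, 0, 0], [0, 0, 0, 0], [0, 0, 0, 0], [0, 0, 0, 0], [0, 0, 0, 0], [0, 0, 5, 0], [0, 0, 20, 0], [0, 0, 60, 0], [0, 0, 100, 0], [0, 0, 150, 0], [0, 0, 170, 0], [0, 0, 170, 0]]
  ],
  "gripper": 25,
  "force": 70
}}

```text
clock: 12.45
ee_pos: [0.4996, 0.0678, 0.293]
ee_rot: [0.999, -0.033, 0.004, 0.0]
contact_force: [-0.2, 0.3, -0.5]
opening: 0.0365
gripper_force: 70.1
```

Request:
{"name": "arm_command", "arguments": {
  "steps": [
    [[27, 347, 0, 0], [27, 347, 0, 0], [27, 347, 0, 0], [27, 347, 0, 0], [27, 347, 0, 0], [27, 347, 0, 0], [27, 347, 0, 0], [27, 347, 0, 0], [27, 347, 0, 0], [27, 347, 0, 0], [27, 347, -50, 0], [27, 347, -90, 0], [27, 347, -120, 0], [27, 347, -140, 0], [27, 347, -155, 0], [27, 347, -165, 0], [27, 347, -165, 0], [27, 347, -165, 0]]
  ]
}}

```text
clock: 14.25
ee_pos: [0.5259, 0.4144, 0.1253]
ee_rot: [0.999, -0.033, 0.0, -0.0]
contact_force: [0.1, -0.3, -0.3]
opening: 0.0362
gripper_force: 70.7
```

Request:
{"name": "arm_command", "arguments": {
  "steps": [
    [[0, 0, 0, 0], [0, 0, 0, 0], [0, 0, 0, 0], [0, 0, 0, 0], [0, 0, 20, 0], [0, 0, 60, 0], [0, 0, 110, 0], [0, 0, 150, 0], [0, 0, 150, 0]]
  ],
  "gripper": 55
}}

```text
clock: 15.15
ee_pos: [0.5272, 0.4161, 0.2822]
ee_rot: [0.999, -0.032, 0.006, -0.004]
contact_force: [0.3, 0.1, 0.1]
opening: 0.055
gripper_force: 0.0
```

```bash
python3 - <<'E'
from h import *
im,m=snap('wrist','w6.png');t,m=snap('side','s6.png')
cv2.imwrite('pics/c6.png',np.hstack([cv2.resize(im,(400,300)),cv2.resize(t[170:380,150:430],(400,300))]))
E
```

```text
(no output)
```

View pics/c6.png

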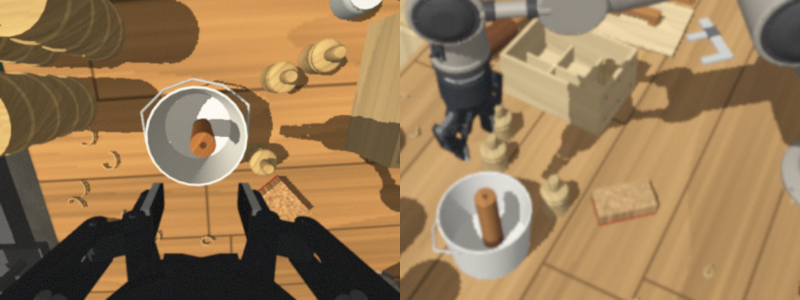

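The stub stands inside the pail. Next is automatic jar detection, using a saturation mask.

```bash
python3 - <<'E'
from h import *
m=arm.camera_model('top')
for f in ('top0','t4'):
    hs=cv2.cvtColor(cv2.imread(f'pics/{f}.png'),cv2.COLOR_BGR2HSV)
    for u,v in [(212,172),(175,192),(169,242),(190,215),(200,255),(280,160)]: print(f,(u,v),hs[v,u].tolist(),end=' ')
    print()
    mk=((hs[...,0]>=14)&(hs[...,1]<125)&(hs[...,2]>60)).astype(np.uint8)*255
    mk=cv2.morphologyEx(mk,cv2.MORPH_OPEN,np.ones((3,3)))
    n,l,st,c=cv2.connectedComponentsWithStats(mk)
    for i in range(1,n):
        if 60<st[i,4]<700 and 130<c[i][0]<340 and 100<c[i][1]<330: print(st[i],c[i].round(1),(plane(m,[c[i]],.06)[0]*1000).round(1)[:2])
w=cv2.cvtColor(cv2.imread('pics/w6.png'),cv2.COLOR_BGR2HSV)
print([w[v,u].tolist() for u,v in [(368,225),(393,108),(445,80),(300,300),(340,60),(435,190)]])
E
```

```text
top0 (212, 172) [17, 123, 56] top0 (175, 192) [17, 127, 58] top0 (169, 242) [18, 117, 105] top0 (190, 215) [15, 137, 138] top0 (200, 255) [16, 143, 107] top0 (280, 160) [17, 101, 83] 
[224 124  24  27 464] [235.5 136.5] [733.1 143.7]
[203 162  18  20 251] [211.1 171.1] [641.  204.8]
[165 182  20  20 277] [174.3 191.7] [587.2 297.9]
[197 185  26   7 155] [209.4 188.3] [596.3 208. ]
[160 232  22  20 315] [170.1 241.7] [459.5 303.8]
t4 (212, 172) [19, 104, 59] t4 (175, 192) [19, 123, 60] t4 (169, 242) [18, 115, 106] t4 (190, 215) [15, 132, 139] t4 (200, 255) [15, 137, 110] t4 (280, 160) [18, 99, 85] 
[224 124  24  28 466] [235.1 136.6] [732.7 144.8]
[203 162  20  21 263] [211.4 171.6] [639.8 203.9]
[165 182  20  20 275] [174.4 191.5] [587.7 297.7]
[160 232  22  20 316] [170.  241.5] [459.9 304. ]
[191 273  16  14  81] [198.2 279.2] [366.4 229.9]
[181 278  13  11  79] [187.  282.5] [358.1 257.8]
[190 292   9  13  65] [193.6 297. ] [322.8 240.4]
[[19, 133, 136], [18, 126, 166], [20, 120, 236], [16, 153, 202], [16, 150, 214], [16, 138, 107]]
```

```bash
python3 - <<'E'
from h import *
W,S,T=[cv2.imread(f'pics/{f}.png') for f in('w6','s6','t4')]
rows=[]
for w,s,t in [((372,225),(260,300),(170,242)),((393,108),(218,271),(174,192)),((452,78),(223,250),(211,172))]:
    r=[]
    for im,(u,v) in((W,w),(S,s),(T,t)):
        c=im[v-25:v+25,u-30:u+30]; c=cv2.normalize(c,None,0,255,cv2.NORM_MINMAX); r.append(cv2.resize(c,(240,200),interpolation=cv2.INTER_CUBIC))
    rows.append(np.hstack(r))
cv2.imwrite('pics/j.png',np.vstack(rows))
E
```

```text
(no output)
```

View pics/j.png

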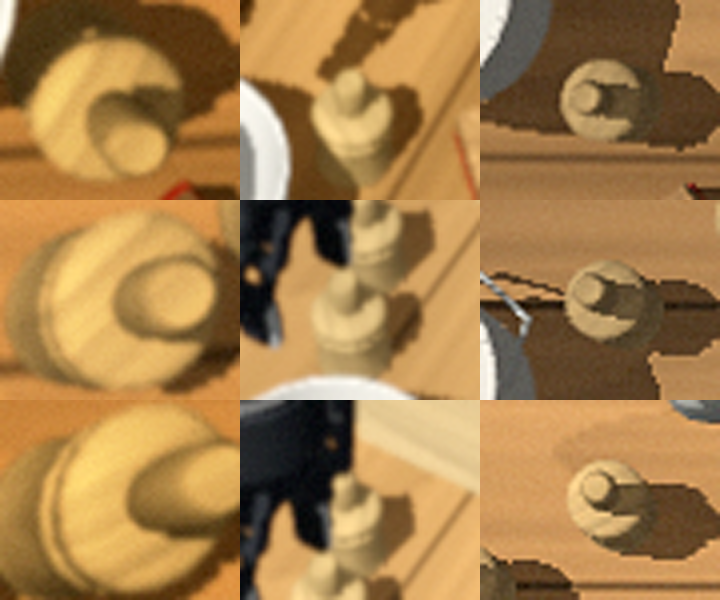

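Knob tops seen. Wrist: (376.5,236.8) and (409.3,106.8). Side: (258,294.5), (215.5,266) and (220,245). Top: (166.3,241.3), (171.5,189.8) and (210.5,169).

```bash
python3 - <<'E'
from h import *
M={n:arm.camera_model(n) for n in('top','side','wrist')}
for j in [dict(top=(166.3,241.3),side=(258,294.5),wrist=(376.5,236.8)),dict(top=(171.5,189.8),side=(215.5,266),wrist=(409.3,106.8)),dict(top=(210.5,169),side=(220,245))]:
    print({n:(plane(M[n],[p],.09)[0,:2]*1000).round(1).tolist() for n,p in j.items()})
E
```

```text
{'top': [459.1, 304.5], 'side': [459.0, 300.5], 'wrist': [460.5, 302.9]}
{'top': [586.9, 296.6], 'side': [605.6, 271.2], 'wrist': [608.6, 272.4]}
{'top': [639.8, 200.7], 'side': [634.3, 202.1]}
```

Jar2 was knocked since t4: the side and wrist views agree on (607,272). Jar1 (460,302.5) comes first.

Request:
{"name": "arm_command", "arguments": {
  "steps": [
    [[-66, -112, -60, 0], [-66, -112, -60, 0], [-66, -112, -60, 0], [-66, -112, -110, 0], [-66, -112, -150, 0], [-66, -112, -150, 0], [-66, -112, -150, 0]]
  ],
  "gripper": 46
}}

```text
clock: 15.95
ee_pos: [0.4589, 0.3026, 0.1238]
ee_rot: [0.999, -0.033, -0.001, 0.001]
contact_force: [0.6, -0.0, 0.5]
opening: 0.0461
gripper_force: 0.0
```

```bash
python3 - <<'E'
from h import *
s=arm.sense(); print(s['ee_pos'],s['ee_rot'])
E
```

```text
[0.45888856 0.30262929 0.12377681] [ 9.99468825e-01 -3.25600900e-02 -1.20734392e-03  6.71687667e-04]
```

Request:
{"name": "arm_command", "arguments": {
  "steps": [
    [[1, 0, -30, 0], [1, 0, -52, 0], [1, 0, -63, 0], [1, 0, -63, 0], [1, 0, -63, 0]]
  ]
}}

```text
clock: 16.45
ee_pos: [0.4613, 0.3034, 0.0628]
ee_rot: [0.999, -0.032, 0.001, -0.0]
contact_force: [0.9, 0.6, -0.0]
opening: 0.0458
gripper_force: 0.0
```

Request:
{"name": "arm_command", "arguments": {
  "steps": [
    [[0, 0, 0, 0], [0, 0, 0, 0], [0, 0, 0, 0], [0, 0, 0, 0], [0, 0, 0, 0], [0, 0, 4, 0], [0, 0, 20, 0], [0, 0, 60, 0], [0, 0, 110, 0], [0, 0, 150, 0], [0, 0, 150, 0], [0, 0, 150, 0]]
  ],
  "gripper": 8,
  "force": 50
}}

```text
clock: 17.65
ee_pos: [0.4603, 0.3028, 0.212]
ee_rot: [0.999, -0.033, 0.001, -0.0]
contact_force: [-0.2, -0.4, -2.6]
opening: 0.0204
gripper_force: 49.3
```

Request:
{"name": "arm_command", "arguments": {
  "steps": [
    [[38, -233, 0, 0], [38, -233, 0, 0], [38, -233, 0, 0], [38, -233, 0, 0], [38, -233, 0, 0], [38, -233, 0, 0], [38, -233, 0, 0], [38, -233, 0, 0], [38, -233, -40, 0], [38, -233, -80, 0], [38, -233, -110, 0], [38, -233, -126, 0], [38, -233, -134, 0], [38, -233, -139, 0], [38, -233, -139, 0], [38, -233, -139, 0]]
  ]
}}

```text
clock: 19.25
ee_pos: [0.4989, 0.0704, 0.0732]
ee_rot: [0.999, -0.032, 0.001, 0.0]
contact_force: [-0.2, 0.4, -1.4]
opening: 0.0208
gripper_force: 49.5
```

Request:
{"name": "arm_command", "arguments": {
  "steps": [
    [[0, 0, -1, 0], [0, 0, -2, 0], [0, 0, -2, 0]]
  ]
}}

```text
clock: 19.55
ee_pos: [0.4992, 0.0703, 0.0723]
ee_rot: [0.999, -0.032, 0.001, -0.0]
contact_force: [-4.9, 1.3, 13.1]
opening: 0.0203
gripper_force: 55.0
```

Request:
{"name": "arm_command", "arguments": {
  "steps": [
    [[0, 0, 0, 0], [0, 0, 0, 0], [0, 0, 0, 0], [0, 0, 10, 0], [0, 0, 40, 0], [0, 0, 90, 0], [0, 0, 140, 0], [0, 0, 160, 0], [108, 202, 160, 0], [108, 202, 160, 0], [108, 202, 160, 0], [108, 202, 160, 0], [108, 202, 160, 0], [108, 202, 160, 0], [108, 202, 160, 0]]
  ],
  "gripper": 32
}}

```text
clock: 21.05
ee_pos: [0.6061, 0.2724, 0.23]
ee_rot: [0.999, -0.032, -0.0, 0.0]
contact_force: [-0.2, -0.3, -0.7]
opening: 0.0318
gripper_force: 0.0
```

```bash
python3 - <<'E'
from h import *
s=arm.sense(); print(s['ee_pos'],s['ee_rot'],s['opening'])
im,m=snap('wrist','w7.png');t,_=snap('top','t7.png');sd,_=snap('side','s7.png')
print(proj(m,[[.607,.272,.09],[.637,.2015,.09]]).round(1), proj(arm.camera_model('side'),[[.607,.272,.09],[.637,.2015,.09],[.4986,.0694,.098]]).round(1))
cv2.imwrite('pics/c7.png',np.hstack([cv2.resize(im,(480,360)),cv2.resize(sd[160:310,200:333],(320,360))]))
E
```

```text
[0.6061052  0.27237162 0.22996894] [ 9.99490354e-01 -3.19208514e-02 -1.97291546e-04  2.27242026e-04] 0.031806908020230014
[[281.4 199.9]
 [351.8 165.7]] [[214.9 266. ]
 [219.3 244.5]
 [284.3 228.2]]
```

View pics/c7.png

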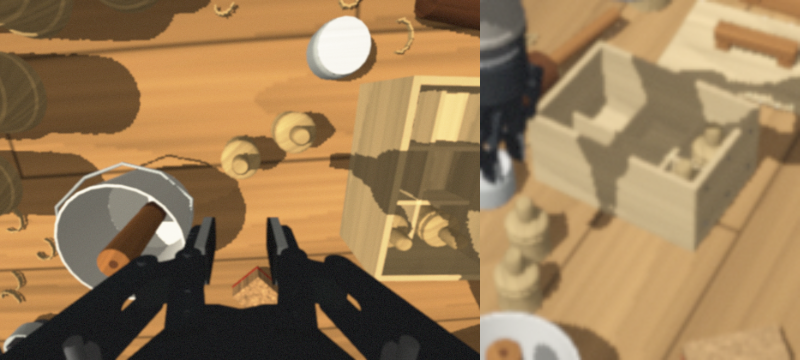

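Wrist view: jar2's knob is at about (282,193) and jar3's at about (349,158), a few rows off prediction. I'll refine with circle fits.

```bash
python3 - <<'E'
from h import *
m=arm.camera_model('wrist'); g=cv2.imread('pics/w7.png',0)
for (u,v) in [(281,187),(347,157)]:
    c=g[v-45:v+45,u-45:u+45]; c=cv2.resize(c,None,fx=4,fy=4,interpolation=cv2.INTER_CUBIC); c=cv2.GaussianBlur(c,(0,0),3)
    for r0,r1,z in((34,60,.09),(85,120,.058)):
        h=cv2.HoughCircles(c,cv2.HOUGH_GRADIENT,1,30,param1=60,param2=12,minRadius=r0,maxRadius=r1)
        if h is not None:
            for x,y,r in h[0][:3]:
                p=(u-45+x/4,v-45+y/4); print(z,np.round(p,1),r/4,(plane(m,[p],z)[0,:2]*1000).round(1))
s=m; print(np.linalg.norm(proj(m,[[.607,.272,.09]])-proj(m,[[.607,.283,.09]])),np.linalg.norm(proj(m,[[.607,.272,.058]])-proj(m,[[.607,.298,.058]])))
E
```

```text
0.09 [280.4 195.1] 8.775 [611.9 271.2]
0.09 [352.1 159.1] 8.725 [643.2 199.4]
0.09 [335.4 163.1] 12.3 [640.4 215.7]
0.058 [340.9 154.6] 22.375 [644.2 204. ]
10.880183191249476 23.271623400644838
```

Request:
{"name": "arm_command", "arguments": {
  "steps": [
    [[4, 0, -40, 0], [4, 0, -90, 0], [4, 0, -130, 0], [4, 0, -155, 0], [4, 0, -167, 0], [4, 0, -167, 0], [4, 0, -167, 0]]
  ],
  "gripper": 46
}}

```text
clock: 21.9
ee_pos: [0.6113, 0.2717, 0.0652]
ee_rot: [0.999, -0.033, 0.001, -0.0]
contact_force: [-0.1, -0.1, 0.7]
opening: 0.046
gripper_force: 0.0
```

Request:
{"name": "arm_command", "arguments": {
  "steps": [
    [[0, 0, 0, 0], [0, 0, 0, 0], [0, 0, 0, 0], [0, 0, 0, 0], [0, 0, 0, 0], [0, 0, 4, 0], [0, 0, 20, 0], [0, 0, 60, 0], [0, 0, 110, 0], [0, 0, 150, 0], [0, 0, 150, 0], [0, 0, 150, 0]]
  ],
  "gripper": 8
}}

```text
clock: 23.1
ee_pos: [0.6103, 0.2718, 0.214]
ee_rot: [0.999, -0.033, 0.001, -0.0]
contact_force: [0.2, -0.1, -2.6]
opening: 0.0203
gripper_force: 49.2
```

```bash
python3 - <<'E'
from h import *
s=arm.sense(); print(s['ee_pos'],s['ee_rot'],s['opening'])
E
```

```text
[0.61029402 0.27182228 0.21404264] [ 9.99469731e-01 -3.25556001e-02  6.04817303e-04 -1.53993801e-04] 0.020300382305473454
```

Request:
{"name": "arm_command", "arguments": {
  "steps": [
    [[35, -288, 0, 0], [35, -288, 0, 0], [35, -288, 0, 0], [35, -288, 0, 0], [35, -288, 0, 0], [35, -288, 0, 0], [35, -288, 0, 0], [35, -288, 0, 0], [35, -288, 0, 0], [35, -288, -40, 0], [35, -288, -80, 0], [35, -288, -110, 0], [35, -288, -128, 0], [35, -288, -135, 0], [35, -288, -140, 0], [35, -288, -141, 0], [35, -288, -141, 0]]
  ]
}}

```text
clock: 24.8
ee_pos: [0.6461, -0.0156, 0.0735]
ee_rot: [0.999, -0.032, 0.001, 0.0]
contact_force: [0.6, 1.1, -0.4]
opening: 0.0204
gripper_force: 49.8
```

Request:
{"name": "arm_command", "arguments": {
  "steps": [
    [[0, 0, 0, 0], [0, 0, 0, 0], [0, 0, 0, 0], [0, 0, 10, 0], [0, 0, 40, 0], [0, 0, 90, 0], [0, 0, 140, 0], [0, 0, 160, 0], [-6, 218, 160, 0], [-6, 218, 160, 0], [-6, 218, 160, 0], [-6, 218, 160, 0], [-6, 218, 160, 0], [-6, 218, 160, 0], [-6, 218, 160, 0]]
  ],
  "gripper": 32
}}

```text
clock: 26.3
ee_pos: [0.6395, 0.2011, 0.2329]
ee_rot: [0.999, -0.033, 0.0, 0.0]
contact_force: [0.4, -0.1, 0.2]
opening: 0.0319
gripper_force: 0.0
```

```bash
cat > hc.py <<'E'
from h import *
def knob(im,m,P,w=25,z=.09):
    u,v=proj(m,[P])[0].astype(int); g=cv2.cvtColor(im,cv2.COLOR_BGR2GRAY)
    c=cv2.GaussianBlur(cv2.resize(g[v-w:v+w,u-w:u+w],None,fx=4,fy=4,interpolation=cv2.INTER_CUBIC),(0,0),3)
    h=cv2.HoughCircles(c,cv2.HOUGH_GRADIENT,1,20,param1=60,param2=10,minRadius=28,maxRadius=60)
    if h is not None:
        for x,y,r in h[0][:3]:
            p=(u-w+x/4,v-w+y/4); print(np.round(p,1),r/4,(plane(m,[p],z)[0,:2]*1000).round(1))
E
python3 - <<'E'
from hc import *
s=arm.sense(); print(s['ee_pos'],s['opening'],s['clock'])
im,m=snap('wrist','w8.png');t,mt=snap('top','t8.png'); snap('side','s8.png')
knob(im,m,[.640,.2015,.09]); 
E
```

```text
[0.63950484 0.20109118 0.23285295] 0.03187852050810977 26.3
[281.1 196.6] 7.75 [643.2 200.8]
[281.4 191.4] 9.45 [648.7 200.2]
[295.9 208.1] 8.55 [630.1 186.5]
```

Request:
{"name": "arm_command", "arguments": {
  "steps": [
    [[2, 0, -40, 0], [2, 0, -90, 0], [2, 0, -130, 0], [2, 0, -155, 0], [2, 0, -169, 0], [2, 0, -169, 0], [2, 0, -169, 0]]
  ],
  "gripper": 46
}}

```text
clock: 27.15
ee_pos: [0.6424, 0.2013, 0.0648]
ee_rot: [0.999, -0.033, 0.001, -0.0]
contact_force: [0.4, 0.1, 0.4]
opening: 0.0463
gripper_force: 0.0
```

Request:
{"name": "arm_command", "arguments": {
  "steps": [
    [[0, 0, 0, 0], [0, 0, 0, 0], [0, 0, 0, 0], [0, 0, 0, 0], [0, 0, 0, 0], [0, 0, 4, 0], [0, 0, 20, 0], [0, 0, 60, 0], [0, 0, 110, 0], [0, 0, 150, 0], [0, 0, 150, 0], [0, 0, 150, 0]]
  ],
  "gripper": 8
}}

```text
clock: 28.35
ee_pos: [0.6412, 0.202, 0.214]
ee_rot: [0.999, -0.032, 0.001, -0.0]
contact_force: [-0.1, -0.2, -2.6]
opening: 0.02
gripper_force: 49.2
```

Request:
{"name": "arm_command", "arguments": {
  "steps": [
    [[9, -142, 0, 0], [9, -142, 0, 0], [9, -142, 0, 0], [9, -142, 0, 0], [9, -142, 0, 0], [9, -142, 0, 0], [9, -142, -40, 0], [9, -142, -80, 0], [9, -142, -110, 0], [9, -142, -128, 0], [9, -142, -135, 0], [9, -142, -140, 0], [9, -142, -141, 0], [9, -142, -141, 0]]
  ]
}}

```text
clock: 29.75
ee_pos: [0.651, 0.0604, 0.0734]
ee_rot: [0.999, -0.032, 0.001, -0.0]
contact_force: [-0.0, -0.2, -0.7]
opening: 0.0203
gripper_force: 49.5
```

Request:
{"name": "arm_command", "arguments": {
  "steps": [
    [[0, 0, 0, 0], [0, 0, 0, 0], [0, 0, 0, 0], [0, 0, 10, 0], [0, 0, 40, 0], [0, 0, 90, 0], [0, 0, 140, 0], [0, 0, 170, 0], [-117, -293, 170, 0], [-117, -293, 170, 0], [-117, -293, 170, 0], [-117, -293, 170, 0], [-117, -293, 170, 0], [-117, -293, 170, 0], [-117, -293, 170, 0], [-117, -293, 170, 0], [-117, -293, 170, 0], [-117, -293, 170, 0]]
  ],
  "gripper": 32
}}

```text
clock: 31.55
ee_pos: [0.5341, -0.2316, 0.2427]
ee_rot: [0.999, -0.032, 0.0, -0.0]
contact_force: [0.2, -0.8, 0.2]
opening: 0.0319
gripper_force: 0.0
```

```bash
python3 - <<'E'
from hc import *
s=arm.sense(); print(s['ee_pos'],s['ee_rot'],s['opening'],s['clock'])
im,m=snap('wrist','w9.png');t,mt=snap('top','t9.png'); sd,ms=snap('side','s9.png')
c=cv2.resize(t[125:265,230:330],(400,560),interpolation=cv2.INTER_CUBIC)
cv2.imwrite('pics/c9.png',np.hstack([c,cv2.copyMakeBorder(cv2.resize(im,(400,300)),0,260,0,0,0)]))
E
```

```text
[ 0.53411616 -0.23161944  0.24270034] [ 9.99499035e-01 -3.16467246e-02  3.95941759e-04 -8.54596818e-05] 0.03190104214421985 31.55
```

View pics/c9.png

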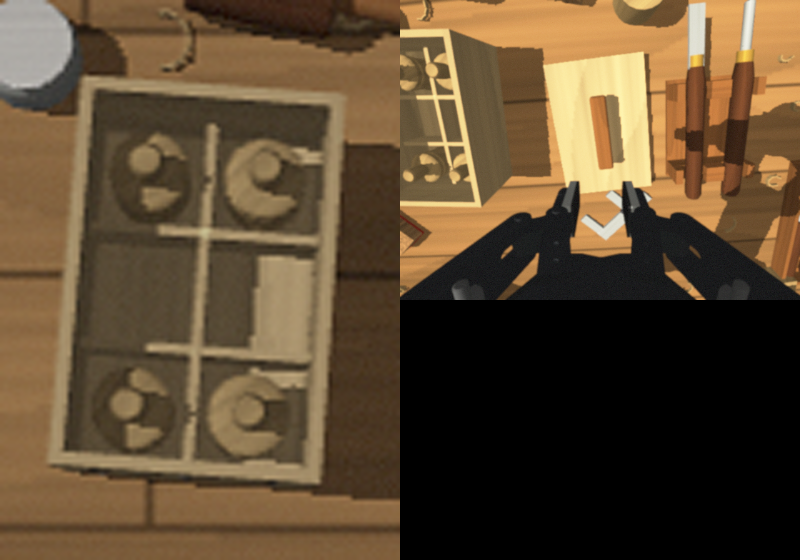

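Top view: all four jars stand upright in the corner cells. The crate's rim corners are at about (251,144.5), (316.5,148.5), (310,245.8) and (242.5,240.8). The wrist view shows the cover and its bar below the gripper.

```bash
cat > cov.py <<'E'
from hc import *
np.set_printoptions(precision=1,suppress=True)
def big(mk,c):
    mk=cv2.morphologyEx(mk.astype(np.uint8)*255,cv2.MORPH_OPEN,np.ones((3,3)))
    n,l,st,ce=cv2.connectedComponentsWithStats(mk); k=l[int(c[1]),int(c[0])]
    return (l==k).astype(np.uint8) if k else None
def rect(P,tag):
    (cx,cy),(w,h),a=cv2.minAreaRect(P.astype(np.float32)); b=cv2.boxPoints(((cx,cy),(w,h),a))
    e=b[1]-b[0]; f=b[2]-b[1]; L=e if np.linalg.norm(e)>np.linalg.norm(f) else f
    print(tag,np.array([cx,cy]),'size',sorted([round(w,1),round(h,1)]),'yaw',round((np.degrees(np.arctan2(L[1],L[0]))+90)%180-90,2))
def ext(mk,m,z): 
    c=max(cv2.findContours(mk,cv2.RETR_EXTERNAL,cv2.CHAIN_APPROX_NONE)[0],key=cv2.contourArea); return plane(m,c.reshape(-1,2),z)[:,:2]*1000
def cover(im,m,name):
    h=cv2.cvtColor(im,cv2.COLOR_BGR2HSV); p=proj(m,[[.533,-.275,.019]])[0]; q=proj(m,[[.533,-.2325,.055]])[0]
    print(name,h[int(p[1]),int(p[0])],h[int(q[1]),int(q[0])])
    for s in(95,105,115):
        mk=big((h[...,1]<s)&(h[...,2]>90),p)
        if mk is not None: rect(ext(mk,m,.019),f'plate{s}')
    for s in(140,):
        mk=big((h[...,1]>s)&(h[...,0]<14),q)
        if mk is not None: rect(ext(mk,m,.055),f'bar{s}')
if __name__=='__main__':
    cover(cv2.imread('pics/t8.png'),arm.camera_model('top'),'top8')
    cover(cv2.imread('pics/w9.png'),arm.camera_model('wrist'),'wrist')
    for f in('t4','t9'):
        m=arm.camera_model('top'); h=cv2.cvtColor(cv2.imread(f'pics/{f}.png'),cv2.COLOR_BGR2HSV); p=proj(m,[[.572-.115,.030,.116]])[0]
        mk=big((h[...,1]<125)&(h[...,2]>105),p); print(f,h[int(p[1]),int(p[0])])
        if mk is not None: rect(ext(mk,m,.116),'crate')
E
python3 cov.py
```

```text
top8 [ 19  88 186] [ 14 155 133]
plate95 [ 536.3 -274.3] size [77.8, 240.8] yaw 3.53
plate105 [ 536.2 -265.1] size [98.5, 241.3] yaw 2.92
plate115 [ 535.9 -265.2] size [99.9, 242.8] yaw 3.13
wrist [ 25  84 253] [ 13 167 198]
plate95 [ 580.8 -273. ] size [22.7, 152.8] yaw 7.27
plate105 [ 512.8 -234.8] size [163.7, 285.6] yaw 3.44
plate115 [ 512.9 -234.5] size [165.0, 285.9] yaw 3.45
t4 [ 19  88 165]
crate [574.3  28.4] size [164.7, 239.3] yaw -4.03
t9 [ 19  91 165]
crate [574.2  28.4] size [164.7, 239.3] yaw -4.02
```

```bash
cat > edg.py <<'E'
from cov import *
def edges(im,m,c,yaw,hx,hy,z,r=10,tag=''):
    B=cv2.GaussianBlur(im[...,0],(0,0),.8).astype(np.float32); a=np.radians(yaw); R=np.array([[np.cos(a),-np.sin(a)],[np.sin(a),np.cos(a)]])
    s=np.arange(-r,r+.1,.5); L={}
    for n,ax,sg in(('+x',0,1),('-x',0,-1),('+y',1,1),('-y',1,-1)):
        h=(hx,hy)[ax]; o=(hy,hx)[ax]; d=[]
        for t in np.linspace(-.85,.85,35)*o:
            P=np.zeros((len(s),2)); P[:,ax]=sg*(h+s); P[:,1-ax]=t
            W=np.c_[(P@R.T+c)/1000,np.full(len(s),z/1000)]; q=proj(m,W).astype(np.float32)
            if q.min()<2 or q[:,0].max()>557 or q[:,1].max()>417: continue
            g=-np.gradient(cv2.remap(B,q[None,:,0],q[None,:,1],cv2.INTER_LINEAR)[0]); k=g.argmax()
            if g[k]>1.5: d.append((t,s[k]))
        d=np.array(d)
        if len(d)<8: print(tag,n,'few'); continue
        p=np.polyfit(d[:,0],d[:,1],1)
        for _ in range(4):
            e=np.abs(d[:,1]-np.polyval(p,d[:,0])); k=e<max(1.,2*np.median(e)); p=np.polyfit(d[k,0],d[k,1],1)
        L[n]=p[1]; print(tag,n,'off %.1f tilt %.2f deg n %d/%d'%(p[1],np.degrees(p[0])*sg*(-1 if ax==0 else 1),k.sum(),len(d)))
    return L
E
python3 - <<'E'
from edg import *
w=cv2.imread('pics/w9.png');t=cv2.imread('pics/t8.png');M=arm.camera_model
edges(w,M('wrist'),[533,-233],3.1,121,83,19,tag='coverW')
edges(t,M('top'),[533,-233],3.1,121,83,19,tag='coverT')
edges(cv2.imread('pics/t9.png'),M('top'),[573,27.5],-3.9,119,81,116,tag='crateT')
# bar: red-dark vs pale -> invert
edges(255-w,M('wrist'),[533,-232],3.1,62,13,55,r=8,tag='barW')
edges(255-t,M('top'),[533,-232],3.1,62,13,55,r=8,tag='barT')
E
```

```text
coverW +x off 1.9 tilt 0.41 deg n 35/35
coverW -x off -2.7 tilt 0.34 deg n 22/29
coverW +y off -0.6 tilt 0.51 deg n 35/35
coverW -y off 0.7 tilt 0.49 deg n 35/35
coverT +x off 1.3 tilt 0.00 deg n 25/25
coverT -x off -1.0 tilt 0.65 deg n 31/35
coverT +y off 1.8 tilt 0.28 deg n 28/32
coverT -y off -2.5 tilt 0.45 deg n 32/35
crateT +x off 0.9 tilt -0.01 deg n 28/35
crateT -x off -0.9 tilt -0.47 deg n 31/35
crateT +y off 0.4 tilt -0.10 deg n 30/35
crateT -y off 0.1 tilt -0.17 deg n 32/35
barW +x off 2.6 tilt 1.33 deg n 33/35
barW -x off -4.6 tilt -1.74 deg n 35/35
barW +y off -2.1 tilt 0.38 deg n 35/35
barW -y off 1.6 tilt 0.36 deg n 35/35
barT +x off 0.2 tilt -3.38 deg n 10/14
barT -x off -0.8 tilt -2.13 deg n 32/34
barT +y off 7.8 tilt -0.38 deg n 24/35
barT -y off 5.8 tilt -5.22 deg n 28/30
```

Request:
{"name": "arm_command", "arguments": {
  "steps": [
    [[0, 260, 110, 0], [0, 260, 110, 0], [0, 260, 110, 0], [0, 260, 110, 0], [0, 260, 110, 0], [0, 260, 110, 0], [0, 260, 110, 0], [0, 260, 110, 0], [0, 260, 110, 0], [0, 260, 110, 0]]
  ]
}}

```text
clock: 32.7
ee_pos: [0.5332, 0.0258, 0.3515]
ee_rot: [0.999, -0.033, -0.001, 0.0]
contact_force: [0.4, 0.3, 0.1]
opening: 0.0324
gripper_force: 0.0
```

```bash
python3 - <<'E'
from edg import *
s=arm.sense(); print(s['ee_pos'],s['ee_rot'])
im,m=snap('wrist','w10.png'); print(proj(m,[[.69,.11,.116],[.45,-.05,.116]]))
edges(im,m,[573,27.5],-3.9,119,81,116,tag='crateW')
E
```

```text
[0.5 0.  0.4] [ 1. -0. -0.  0.]
[[200.6  55.1]
 [338.8 236.1]]
crateW +x off 2.3 tilt 0.01 deg n 35/35
crateW -x off -2.3 tilt -0.02 deg n 34/35
crateW +y off -0.7 tilt -0.13 deg n 35/35
crateW -y off 1.4 tilt 0.01 deg n 35/35
```

`sense()` returned exactly [0.5, 0, 0.4] with the identity-down orientation. The move call had just reported [0.533, 0.026, 0.352], so one of them is wrong. I'll reread before I use any of this.

```bash
python3 - <<'E'
from edg import *
for i in range(3):
    s=arm.sense(); print(s['clock'],s['ee_pos'],s['ee_rot'],s['joint_pos'].round(3)); 
    m=arm.camera_model('wrist'); E=np.array(m['extrinsics']); print('cam',(-E[:3,:3].T@E[:3,3]*1000).round(1))
    im,m=snap('wrist',f'w11{i}.png')
edges(im,m,[573,27.5],-3.9,119,81,116,tag='crateW')
E
```

```text
32.75 [0.5 0.  0.4] [ 1. -0. -0.  0.] [-0.1  0.3  1.3 -0.   1.6  1.5]
cam [611.1  21.  494. ]
32.8 [0.5 0.  0.4] [ 1. -0. -0.  0.] [-0.1  0.3  1.3 -0.   1.6  1.5]
cam [611.1  21.1 494.2]
32.85 [0.5 0.  0.4] [ 1. -0. -0.  0.] [-0.1  0.3  1.3 -0.   1.6  1.5]
cam [611.1  21.2 494.3]
crateW +x off 2.4 tilt -0.10 deg n 35/35
crateW -x off -2.4 tilt -0.05 deg n 34/35
crateW +y off -0.8 tilt -0.12 deg n 35/35
crateW -y off 1.4 tilt -0.12 deg n 35/35
```

That was a false alarm. My print precision of 1 decimal rounded the values, and the camera pose is consistent with the arm. The wrist measurement puts the crate at (575.3, 26.2), yaw -3.95°, and the cover at (535.3, -233.5), yaw 3.5°. The top camera gives the same offset between them within 1.5 mm.

Request:
{"name": "arm_command", "arguments": {
  "steps": [
    [[2, -259, -110, 0.127], [2, -259, -110, 0.127], [2, -259, -110, 0.127], [2, -259, -110, 0.127], [2, -259, -110, 0.127], [2, -259, -110, 0.127], [2, -259, -110, 0.127], [2, -259, -110, 0.127], [2, -259, -110, 0.127], [2, -259, -110, 0.127]]
  ],
  "gripper": 60
}}

```text
clock: 33.9
ee_pos: [0.5357, -0.2311, 0.2433]
ee_rot: [0.999, 0.032, 0.001, 0.0]
contact_force: [0.2, -0.4, -0.0]
opening: 0.06
gripper_force: 0.0
```

```bash
python3 - <<'E'
from edg import *
s=arm.sense(); print((s['ee_pos']*1000).round(1),(s['ee_rot']*1000).round(1))
im,m=snap('wrist','w12.png')
edges(im,m,[535.3,-233.5],3.5,121,83,19,tag='coverW')
edges(255-im,m,[535.3,-233.5],3.5,62,13,55,r=8,tag='barW')
E
```

```text
[ 535.7 -231.1  243.3] [999.5  31.7   0.6   0.3]
coverW +x off -0.0 tilt 0.18 deg n 35/35
coverW -x off -1.3 tilt 0.18 deg n 30/34
coverW +y off 0.4 tilt 0.01 deg n 35/35
coverW -y off -0.2 tilt 0.13 deg n 34/35
barW +x off 0.5 tilt -0.77 deg n 35/35
barW -x off -2.4 tilt 1.44 deg n 35/35
barW +y off -0.3 tilt 0.24 deg n 35/35
barW -y off -0.4 tilt -0.11 deg n 35/35
```

Request:
{"name": "arm_command", "arguments": {
  "steps": [
    [[0, -1, -50, 0], [0, -1, -100, 0], [0, -1, -150, 0], [0, -1, -185, 0], [0, -1, -205, 0], [0, -1, -214, 0], [0, -1, -216, 0], [0, -1, -216, 0], [0, -1, -216, 0]]
  ]
}}

```text
clock: 34.85
ee_pos: [0.5363, -0.2336, 0.0279]
ee_rot: [1.0, 0.031, 0.001, 0.001]
contact_force: [-0.2, 0.9, -0.0]
opening: 0.0601
gripper_force: 0.0
```

Request:
{"name": "arm_command", "arguments": {
  "steps": [
    [[0, 0, 0, 0], [0, 0, 0, 0], [0, 0, 0, 0], [0, 0, 0, 0], [0, 0, 0, 0], [0, 0, 0, 0], [0, 0, 0, 0]]
  ],
  "gripper": 10,
  "force": 90
}}

```text
clock: 35.55
ee_pos: [0.5357, -0.2335, 0.0273]
ee_rot: [1.0, 0.031, 0.001, 0.0]
contact_force: [-0.7, 0.3, 6.8]
opening: 0.0247
gripper_force: 89.5
```

Request:
{"name": "arm_command", "arguments": {
  "steps": [
    [[0, 0, 5, 0], [0, 0, 20, 0], [0, 0, 60, 0], [0, 0, 100, 0], [0, 0, 150, 0], [0, 0, 190, 0], [0, 0, 190, 0], [0, 0, 190, 0], [0, 0, 190, 0], [0, 0, 190, 0]]
  ]
}}

```text
clock: 36.55
ee_pos: [0.5344, -0.2327, 0.214]
ee_rot: [1.0, 0.031, -0.002, -0.001]
contact_force: [-1.4, -0.6, -4.7]
opening: 0.0246
gripper_force: 89.4
```

Request:
{"name": "arm_command", "arguments": {
  "steps": [
    [[40, 260, 0, -0.131], [40, 260, 0, -0.131], [40, 260, 0, -0.131], [40, 260, 0, -0.131], [40, 260, 0, -0.131], [40, 260, 0, -0.131], [40, 260, 0, -0.131], [40, 260, 0, -0.131], [40, 260, 0, -0.131], [40, 260, -20, -0.131], [40, 260, -40, -0.131], [40, 260, -55, -0.131], [40, 260, -60, -0.131], [40, 260, -60, -0.131], [40, 260, -60, -0.131], [40, 260, -60, -0.131]]
  ]
}}

```text
clock: 38.15
ee_pos: [0.5759, 0.0265, 0.1574]
ee_rot: [0.999, -0.035, 0.001, 0.0]
contact_force: [0.3, -0.1, -3.7]
opening: 0.0245
gripper_force: 90.2
```

```bash
python3 - <<'E'
from edg import *
s=arm.sense(); print((s['ee_pos']*1000).round(1),(s['ee_rot']*1000).round(1))
im,m=snap('wrist','w13.png')
# cover plate top: underside at TCP-17.3
z=s['ee_pos'][2]*1000-17.3+9
edges(im,m,s['ee_pos'][:2]*1000,-3.95,121,83,z,tag='coverHeld')
E
```

```text
[575.9  26.5 157.4] [999.4 -34.8   0.9   0.1]
coverHeld +x few
coverHeld -x few
coverHeld +y off -0.0 tilt 0.02 deg n 25/32
coverHeld -y off -1.1 tilt -0.15 deg n 23/31
```

Request:
{"name": "arm_command", "arguments": {
  "steps": [
    [[0, 0, -5, 0], [0, 0, -9, 0], [0, 0, -13, 0], [0, 0, -16, 0], [0, 0, -19, 0], [0, 0, -19, 0]]
  ]
}}

```text
clock: 38.8
ee_pos: [0.575, 0.0269, 0.1367]
ee_rot: [0.999, -0.035, -0.001, 0.0]
contact_force: [-0.4, -0.5, -3.8]
opening: 0.0243
gripper_force: 90.2
```

Request:
{"name": "arm_command", "arguments": {
  "steps": [
    [[0, 0, -1, 0], [0, 0, -2, 0], [0, 0, -3, 0], [0, 0, -3, 0], [0, 0, -3, 0]]
  ]
}}

```text
clock: 39.3
ee_pos: [0.5753, 0.0268, 0.1344]
ee_rot: [0.999, -0.035, 0.0, 0.0]
contact_force: [-0.1, -0.2, -4.4]
opening: 0.0246
gripper_force: 90.2
```

Request:
{"name": "arm_command", "arguments": {
  "steps": [
    [[0, 0, 0, 0], [0, 0, 0, 0], [0, 0, 0, 0], [0, 0, 0, 0], [0, 0, 0, 0], [0, 0, 20, 0], [0, 0, 60, 0], [0, 0, 110, 0], [0, 0, 160, 0], [0, 0, 200, 0], [0, -100, 200, 0], [-50, -200, 200, 0], [-50, -250, 200, 0], [-50, -250, 200, 0]]
  ],
  "gripper": 55
}}

```text
clock: 40.7
ee_pos: [0.5369, -0.1697, 0.3346]
ee_rot: [0.999, -0.034, 0.0, 0.0]
contact_force: [1.0, -0.5, 0.1]
opening: 0.0554
gripper_force: 0.0
```

```bash
python3 - <<'E'
from edg import *
t,m=snap('top','t14.png'); sd,ms=snap('side','s14.png'); w,_=snap('wrist','w14.png')
for z in(125,): edges(t,m,[574.5,27],-3.95,121,83,z,tag='T')
cv2.imwrite('pics/c14.png',np.hstack([cv2.resize(sd[120:390,150:430],(450,434)),cv2.resize(t[130:270,80:220+110],(350,434))]))
E
```

```text
T +x off -1.1 tilt -0.10 deg n 31/35
T -x off 0.6 tilt -0.16 deg n 32/35
T +y off 1.7 tilt -0.20 deg n 30/35
T -y off -1.7 tilt -0.23 deg n 29/35
```

View pics/c14.png

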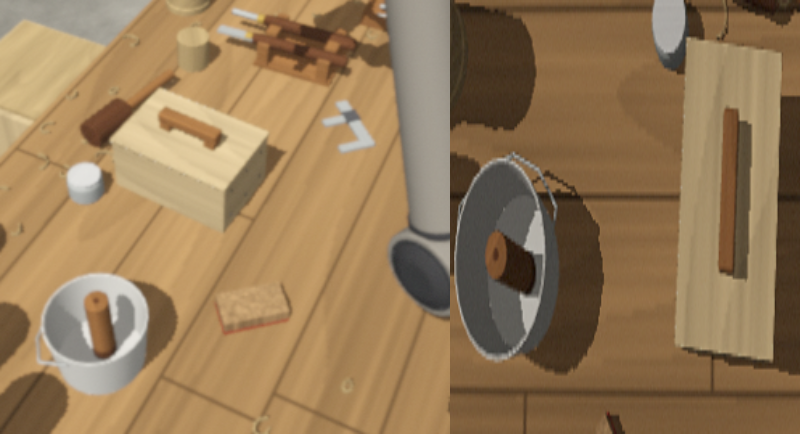

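The cover lies flat on the crate: its edges fit a level plate at z 125 to within 2 mm. The gouge is in the rest, the stub is in the pail, and no jars remain on the bench.

```bash
python3 -c "
from station import arm
print(arm.sign_off())"
```

```text
the job is handed in; nothing more can be done
None
```

The job is handed in: the gouge is in the rest, the one stub is in the pail, the three bench jars stand in the crate with the fourth, and the cover is home and flat, after about 41 s of the 210 s allowed.

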